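# Reset the lamp box and lock in the lamp cartridge

## Robot

A 6-joint arm with a two-finger parallel gripper is mounted at the origin on the work surface. World frame = base frame: x ahead of the robot, y to its left, z up, the work surface at z = 0. Lengths are in m, angles in degrees, forces in N, time in s.
With the tool pointing down it reaches from about 0.35 to 0.8 m from the base axis. Payload 7.3 kg.
Tool frame: the origin (TCP) lies midway between the tips of the shut fingers; the grasp point (between the pads) lies 19 mm behind it; y points along the fingers, x is the direction in which the jaws open and shut, and the axes are right-handed (so a half turn about y gives the same grasp; the last joint's range is limited). The gripper opens to 85 mm and grips with 20 to 120 N. Pads are 22 mm wide; open, the fingers measure 114 mm over their backs; the gripper's body (76 mm by 85 mm) begins 54 mm behind the grasp point. The pads swing forward as they close: fully open they stand 13 mm farther back than shut.
Start: joints at [57.926, 19.595, 87.324, -0, 73.075, -8.365], TCP at [0.211, 0.481, 0.204] pointing down, gripper open.
Joint ranges: [-145.02, 145.02], [-44.19, 115.74], [2.07, 154.8], [-57.11, 237.11], [16.16, 152.29], [-177.93, 177.93]. Speed limits (degrees/s): [147.25, 147.25, 180, 180, 180, 180].

## Interface

Orientations are given as [roll, pitch, yaw] about the fixed x, y, z axes, in that order (R = Rz(yaw) Ry(pitch) Rx(roll)).
In Python, from workcell import state, snapshot, sign_off gives the robot as it stands.
- The arm moves only by the shell command python3 -m crank 'ROWS'. ROWS is JSON, one flat list of numbers, 7 for each row, row after row: the finger opening in mm, from 0 to 85.4, then the shift along the tool's x, y, z in units of 50 mm (1.0 is 50 mm), then the turn, a rotation vector about the tool's x, y, z in units of 8 degrees (1.0 is 8 degrees). In form: [claw, tx, ty, tz, ax, ay, az, claw, tx, ty, tz, ax, ay, az, ...]. A call has 1 to 12 rows; each row shifts and turns the commanded pose from where the row before left it, along the tool's axes as they then stand; what a row does not reach is not made up. A row lasts 1/8 s, in which the tool goes at most 62.5 mm and 10.7 degrees, less where a joint would pass 70% of its speed; a pose out of reach is approached as far as the arm can. A call is refused whole if a number of a shift passes 1 or a number of a turn 1, either way. A call with a gripper value outside its range is refused whole. The fingers move at their own pace and stop on an object; the grip force is fixed at half the most. Time passes only in rows, so rows that do not move let the fingers close. It gives the time, the measured TCP pose, the force and the opening at its end, in the units of the state.
- state(): the state, without advancing time (a new reading comes with each control period).
- snapshot(name): name is "scene" or "side" or "wrist"; returns a dict with "pixels" (400x640x3 uint8, red, green, blue), "z_map" (400x640 float32, m along the optical axis (not along the pixel's ray), 0 where there is no reading), "mtx" (3x3 intrinsics, pixels), "world_from_camera" (4x4, takes a point from camera to world coordinates). Camera axes: x right, y up, looking along -z (the intrinsics and any distortion apply to the point x, -y, -z); pixel columns grow to the right and rows downward; lengths in m; the calibration is good to about 2 mm. A picture is of the moment at which its call begins.
- sign_off(): hands the job in, once; it reports no verdict.
The state is a dict: "time": time; "qpos": joint angles; "joint_velocities": joint speeds; "effort": joint torques, N m; "ee_pos": TCP position; "ee_rot": TCP orientation; "contact_force": force on the tool from outside, world axes, zero at the start; "torque": the same for the moment, N m; "width": finger opening in m.
Only numpy, scipy, OpenCV 4.12 (cv2) and the standard library are available. Lean on these libraries where they do the work, as an engineer would, in place of code of your own. Each camera call takes 0.05 s, during which the arm holds its last target. There are 200 camera calls.

## Task

Clear the fault on the microscope's lamp box by pressing its recessed red reset button down with the tip of the orange stylus, then put the stylus back upright in its stand, fully home. Next take the lamp cartridge by its blue wing, enter its pins in the slots of the socket on the lamp box, push it fully down against the spring, twist it a quarter turn clockwise (seen from above) to its stop, and finish while still gripping it, pushed fully down and turned (the spring lifts it if you let go). Leave the blue slide box, the amber jar and the tube block where they are.

Things in the scene. Friction and masses are not known exactly. Their poses are not given: they have to be found in the camera images.
- lamp_box: White lamp box fixed to the bench, 200 (x) x 160 (y) x 50 mm high, origin at the centre of its underside, z up. On top: the dark socket turret (56 mm diameter, its top 38 mm above the box's top) and, near the corner at -x -y, the reset button's well with a red surround.
- socket_mouth (a point): Centre of the socket's mouth on the turret's top, 88 mm above the bench, at 35 mm x, 15 mm y from the box's origin; axes as the lamp box. Bore 29 mm in diameter; two entry slots 11 mm wide reach out to 21 mm radius along the box's +x and -x, marked by yellow dashes on the rim and the box's top. They go through a rim 8 mm thick; under it the pins are free to turn.
- socket_floor (a point): Centre of the copper spring carrier at rest, 21 mm below the mouth, 67 mm above the bench: here the cartridge's foot meets the spring. A groove in the carrier, 10 mm wide and along the slots at rest, takes the key on the cartridge's foot (a bar 24 mm long along the pins, 6 mm wide).
- socket_press (a joint): How far the socket's copper spring carrier is pushed down, m: 0 at rest, 0.010 fully down (cartridge's foot 31 mm below the mouth, black disc 2.5 mm above the turret). Spring 5 N at first, 9 N fully down. The cartridge can turn only beyond about 0.007, its pins under the rim; turned but not held down, it rises until the pins meet the rim, at about 0.0065.
- socket_turn (a joint): How far the spring carrier is turned clockwise from above, rad: 0 at rest, 1.4 at its stop. The key has about 0.16 rad of play in the groove, so the cartridge itself turns about 1.56 rad. A return spring resists with 0.015 N m at first, 0.06 N m at the stop.
- button_well (a point): Centre of the mouth of the round well of the reset button, in the top of the lamp box, 50 mm above the bench, 62 mm along -x and 42 mm along -y from the box's origin. Well 16 mm in diameter; the red button, 13 mm in diameter, lies 5 mm below the mouth.
- reset_button (a joint): How far the reset button is pressed, m: 0 at rest, 0.004 fully pressed; spring 1.5 N at first, about 4 N fully down.
- stylus: Orange-handled steel stylus, 118 mm long, 45 g, standing upright in its stand. Origin at the centre of its tip, z up along it. Tip 6 mm in diameter up to 22 mm, shank 10 mm in diameter from 26 to 54 mm, collar 22 mm in diameter from 54 to 58 mm, orange round handle 12 mm in diameter from 58 to 118 mm.
- stylus_tip (a point): The tip of the stylus (its origin).
- stand: Pale wooden block fixed to the bench, 60 x 60 x 60 mm, origin at the centre of its underside, with an upright 13 mm through hole in the middle (chamfered 3 mm at the mouth). Home, the stylus hangs in it by its collar, tip 6 mm above the bench. The stand and the holder may change sides.
- stand_hole0 (a point): Centre of the mouth of the stand's hole, 60 mm above the bench.
- cartridge: Lamp cartridge, 64.5 mm high, about 0.16 kg, hanging upright in the holder. Origin at the centre of its foot, z up. Brass plug 26 mm in diameter, tapered below; two steel pins 7 mm in diameter along +x and -x, 16 mm above the foot, out to 20 mm radius; black disc 54 mm in diameter from 33.5 to 39.5 mm; blue wing 40 mm (x) x 14 mm (y) from 39.5 to 64.5 mm. The same turned half round.
- wing_top (a point): Centre of the top of the cartridge's blue wing, to be gripped across its 14 mm. A yellow line along it and yellow dashes on the disc show the direction of the pins.
- holder: White block fixed to the bench, 70 x 70 x 40 mm, origin at the centre of its underside, with a 43 mm through hole in which the cartridge hangs, its foot 6.5 mm above the bench.
- slide_box: Blue cardboard slide box, 85 x 60 x 30 mm, loose; origin at the centre of its underside. Leave it.
- reagent_jar: Amber jar, 52 mm in diameter, 75 mm high, loose; origin at the centre of its underside. Leave it.
- tube_block: White block with three red-capped tubes, 90 x 45 x 78 mm high, loose; origin at the centre of its underside. Leave it.

How it is judged:
By the outcome, as a careful person would: the job done as asked, in the order asked, and still so for the second after the job is handed in, while the arm keeps its last pose, push and grip.
It also fails if it takes over 70 s, if anything falls off the work surface, if the arm or the gripper's body presses on something with over 40 N, if the wrist force passes 120 N, or if a joint passes its speed limit or range.

## Working session

There is one attempt and no reset: what is moved stays moved. The work goes in short steps, Python scripts to look and compute and a shell command to move; the robot and the scene stay as the last step left them, time stands still between calls to the robot, and variables do not carry over. Pictures are saved under pics/ and viewed, on a budget of 13 in all, crops included, one or two more only if the job needs it, and the job is handed in when it is done.

```bash
ls; mkdir -p pics; cat > h.py <<'E'
import numpy as np, cv2
from workcell import state, snapshot
def save(s,n): cv2.imwrite(f'pics/{n}.png', s['pixels'][:,:,::-1])
def ray(s,u,v):
    K=s['mtx'];T=s['world_from_camera']
    d=np.array([(u-K[0,2])/K[0,0],-(v-K[1,2])/K[1,1],-1.0])
    return T[:3,3],T[:3,:3]@d
def onplane(s,u,v,z):
    o,d=ray(s,u,v); return o+d*(z-o[2])/d[2]
def pt(s,u,v):
    o,d=ray(s,u,v); return o+d*s['z_map'][int(v),int(u)]
def cloud(s):
    K=s['mtx'];T=s['world_from_camera'];Z=s['z_map']
    v,u=np.mgrid[:400,:640]
    P=np.stack([(u-K[0,2])/K[0,0]*Z,-(v-K[1,2])/K[1,1]*Z,-Z],-1)
    return P@T[:3,:3].T+T[:3,3]
E
python3 - <<'E'
from h import *
st=state();print(st)
for n in ['scene','side','wrist']:
    s=snapshot(n);save(s,n+'0');np.savez(n+'0.npz',**s);print(n,s['mtx'].tolist(),s['world_from_camera'].round(3).tolist(),s.keys())
a=cv2.imread('pics/scene0.png');b=cv2.imread('pics/side0.png')
E
```

```text
pics
{'time': 0.0, 'qpos': array([ 5.79233836e+01,  1.96376365e+01,  8.73792538e+01, -1.22700378e-03,
        7.30782928e+01, -8.36475928e+00]), 'joint_velocities': array([-0.00608374,  0.00360795, -0.02077418, -0.14728282, -0.04798982,
        0.14139799]), 'effort': array([-2.56546155e-04, -4.33688879e+01, -2.46010190e+01, -1.05115880e-04,
        7.90761842e-03,  3.75641866e-05]), 'ee_pos': array([0.21084605, 0.48027437, 0.20370284]), 'ee_rot': array([-89.98731407,   0.09434123,  66.28851147]), 'contact_force': array([1.26709663, 0.54530417, 0.51583007]), 'torque': array([-0.00276901, -0.05193534,  0.00141049]), 'width': 0.08526060273895164}
scene [[412.783194702796, 0.0, 318.51886668423134], [0.0, 412.783194702796, 195.67242627266953], [0.0, 0.0, 1.0]] [[0.679, -0.538, 0.499, 1.121], [0.734, 0.486, -0.474, -0.455], [0.013, 0.688, 0.725, 0.801], [0.0, 0.0, 0.0, 1.0]] dict_keys(['pixels', 'z_map', 'mtx', 'world_from_camera'])
side [[462.1939088844994, 0.0, 314.4334143998191], [0.0, 462.1939088844994, 197.29302885010563], [0.0, 0.0, 1.0]] [[0.747, 0.361, -0.559, 0.031], [-0.665, 0.417, -0.619, -0.667], [0.01, 0.834, 0.551, 0.688], [0.0, 0.0, 0.0, 1.0]] dict_keys(['pixels', 'z_map', 'mtx', 'world_from_camera'])
wrist [[279.9754595461947, 0.0, 318.1689583956992], [0.0, 279.9754595461947, 199.27218632866231], [0.0, 0.0, 1.0]] [[0.403, -0.874, -0.271, 0.142], [0.915, 0.385, 0.12, 0.51], [-0.001, -0.296, 0.955, 0.373], [0.0, 0.0, 0.0, 1.0]] dict_keys(['pixels', 'z_map', 'mtx', 'world_from_camera'])
```

View pics/scene0.png

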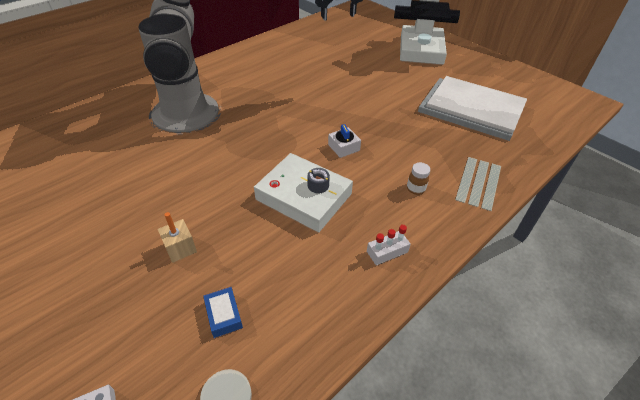

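View pics/side0.png

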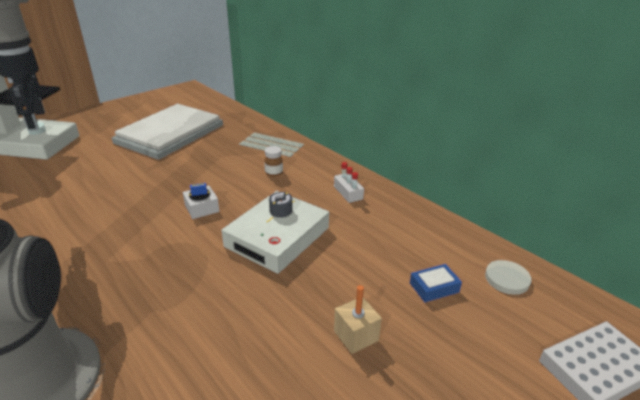

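The scene view shows the stylus and stand at about (176,235), the lamp box at (303,190) with its socket at (318,180) and button at (275,184), and the cartridge in its holder at (345,140). The side view shows the same things at (358,315), (277,230), (281,203), (274,240) and (200,200). The jar, tube block and slide box stand clear of them.

```bash
cat >> h.py <<'E'
def tri(rs):
    A=np.zeros((3,3));b=np.zeros(3)
    for o,d in rs:
        d=d/np.linalg.norm(d);M=np.eye(3)-np.outer(d,d);A+=M;b+=M@o
    p=np.linalg.solve(A,b)
    return p,[np.linalg.norm(np.cross(p-o,d/np.linalg.norm(d))) for o,d in rs]
def blobs(s,lo,hi,mina=15):
    h=cv2.cvtColor(s['pixels'],cv2.COLOR_RGB2HSV);m=cv2.inRange(h,lo,hi)
    n,l,st,c=cv2.connectedComponentsWithStats(m)
    return [(st[i].tolist(),c[i].round(1).tolist(),l==i) for i in range(1,n) if st[i,4]>=mina]
E
python3 - <<'E'
from h import *
S={n:dict(np.load(n+'0.npz')) for n in ['scene','side']}
for n,s in S.items():
    C=cloud(s)
    for name,lo,hi in [('orange',(5,190,120),(13,255,255)),('blue',(105,150,60),(125,255,255)),('red',(174,120,80),(180,255,255)),('red0',(0,170,80),(4,255,255))]:
        for st,c,m in blobs(s,lo,hi):
            p=C[m&(s['z_map']>0)]
            print(n,name,st,c,np.median(p,0).round(3),p[:,2].min().round(3),p[:,2].max().round(3))
    # lamp box top region & turret top & stand top & holder top from height slices
    for nm,z0,z1,cx in [('boxtop',.045,.056,None),('turret',.083,.092,None),('stand',.056,.064,None),('holder',.036,.044,None)]:
        m=((C[...,2]>z0)&(C[...,2]<z1)&(s['z_map']>0)&(C[...,0]>.2)&(C[...,0]<1.0)&(abs(C[...,1])<.6)).astype(np.uint8)
        k,l,st,cc=cv2.connectedComponentsWithStats(m)
        for i in range(1,k):
            if st[i,4]>40:
                p=C[l==i];r=cv2.minAreaRect(p[:,:2].astype(np.float32)*1000);print(n,nm,st[i].tolist(),np.round(r[0],1),np.round(r[1],1),round(r[2],1))
E
```

```text
scene orange [165, 213, 11, 20, 95] [169.9, 222.2] [ 0.481 -0.293  0.103] 0.068 0.127
scene blue [341, 125, 9, 14, 81] [344.7, 132.3] [0.481 0.255 0.064] 0.046 0.074
scene blue [204, 288, 38, 50, 679] [223.1, 315.6] [ 0.718 -0.321  0.03 ] 0.001 0.035
scene red0 [399, 225, 8, 9, 54] [402.4, 228.8] [0.825 0.089 0.077] 0.066 0.082
scene red0 [388, 229, 7, 9, 54] [391.0, 232.9] [0.816 0.06  0.078] 0.066 0.082
scene red0 [376, 233, 8, 10, 56] [379.6, 237.6] [0.807 0.032 0.078] 0.065 0.081
scene boxtop [336, 130, 18, 12, 113] [475.6 259.4] [50.1 49.4] 45.4
scene boxtop [254, 153, 99, 69, 3108] [546.8  36.1] [202.6 164.9] 13.9
scene boxtop [410, 172, 19, 12, 90] [732.8 273.4] [47.6 31.8] 26.3
scene boxtop [166, 238, 27, 14, 91] [ 506.2 -297.5] [59.6  5.3] 78.3
scene turret [307, 168, 23, 17, 231] [578.9  57.6] [53.8 54.3] 22.0
scene stand [308, 186, 21, 7, 46] [592.5  45.5] [50.7 18.1] 46.7
scene stand [158, 219, 34, 30, 486] [ 477.1 -291.4] [60.1 62.8] 78.5
scene holder [328, 127, 33, 22, 220] [473.3 260.2] [71.5 75.2] 77.8
scene holder [409, 175, 19, 12, 43] [733.9 270.6] [49.8 24.6] 25.1
[... 943 characters left out ...]
4 252.2] [40.6 52.2] 71.3
side boxtop [222, 195, 107, 63, 3209] [546.2  35.3] [204.  164.9] 14.0
side boxtop [335, 311, 47, 27, 200] [ 458.7 -305.1] [42.  83.5] 33.5
side turret [269, 192, 24, 15, 213] [576.3  56.4] [56.8 54.4] 59.0
side stand [191, 188, 16, 5, 41] [469.9 254.3] [ 8.3 37.7] 70.1
side stand [269, 207, 24, 10, 70] [566.9  44.7] [25.1 54.5] 52.2
side stand [335, 298, 47, 35, 785] [ 475.8 -293.1] [62.1 61.9] 78.2
side holder [265, 159, 18, 8, 51] [720.3 270.1] [24.8 50.8] 63.2
side holder [183, 186, 35, 21, 250] [472.9 258. ] [76.7 70.8] 76.6
side holder [222, 214, 107, 47, 283] [520.8 -21.6] [121.7 253.4] 65.7
side holder [335, 316, 46, 24, 138] [ 459.2 -305.1] [41.3 82.7] 34.1
```

```bash
python3 -m crank '[85,-0.365,-0.125,-0.786,0,0,0, 85,-0.365,-0.125,-0.786,0,0,0, 85,-0.365,-0.125,-0.786,0,0,0, 85,-0.365,-0.125,-0.786,0,0,0, 85,-0.365,-0.125,-0.786,0,0,0, 85,-0.365,-0.125,-0.786,0,0,0, 85,-0.365,-0.125,-0.786,0,0,0, 85,-0.365,-0.125,-0.786,0,0,0, 85,0,0,0,0,0,0, 85,0,0,0,0,0,0]'; python3 - <<'E'
from h import *
s=snapshot('wrist');save(s,'w1');np.savez('w1.npz',**s);print(state()['ee_pos'],s['world_from_camera'].round(3).tolist())
E
```

```text
time: 1.4
ee_pos: [0.4397, 0.2208, 0.254]
ee_rot: [-89.9, 0.0, 66.3]
contact_force: [-0.2, 0.4, 0.5]
width: 0.0847
[0.43950113 0.22112766 0.25407008] [[0.404, -0.874, -0.271, 0.371], [0.915, 0.386, 0.119, 0.251], [0.0, -0.296, 0.955, 0.424], [0.0, 0.0, 0.0, 1.0]]
```

View pics/w1.png

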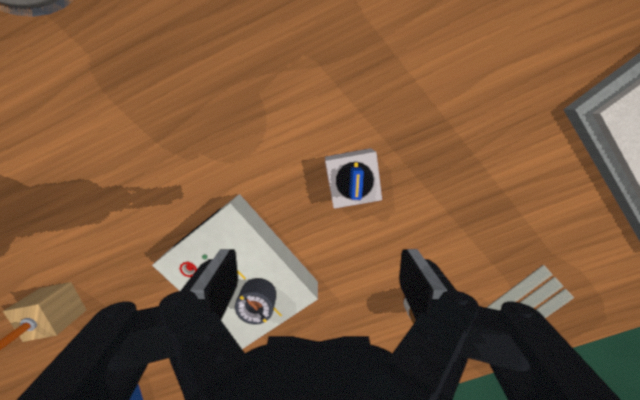

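The wrist view shows the cartridge in its holder at (354,180), with the wing's yellow line nearly along the image columns. The button is at (188,269), the socket at (257,303) and the stylus at (20,335).

```bash
python3 -m crank '[85,-0.76,0.09,-0.4,0,0,0, 85,-0.76,0.09,-0.4,0,0,0, 85,-0.76,0.09,-0.4,0,0,0, 85,-0.76,0.09,-0.4,0,0,0, 85,-0.76,0.09,-0.4,0,0,0, 85,-0.76,0.09,-0.4,0,0,0, 85,-0.76,0.09,-0.4,0,0,0, 85,-0.76,0.09,-0.4,0,0,0, 85,-0.76,0.09,-0.4,0,0,0, 85,-0.76,0.09,-0.4,0,0,0, 85,-0.76,0.09,-0.4,0,0,0, 85,0,0,0,0,0,0]'; python3 -m crank '[85,0,0,0,0,0,0]'; python3 - <<'E'
from h import *
s=snapshot('wrist');save(s,'w2');np.savez('w2.npz',**s);print(state()['ee_pos'])
w=dict(np.load('w1.npz'))
# wing direction from w1: blue blob on plane z=.071
for st,c,m in blobs(w,(105,120,40),(128,255,255)):
    v,u=np.nonzero(m);P=np.array([onplane(w,a,b,.071)[:2] for a,b in zip(u,v)])*1000
    r=cv2.minAreaRect(P.astype(np.float32));print(st,c,r)
for st,c,m in blobs(w,(20,120,120),(35,255,255),4):
    print('yellow',st,c,onplane(w,*c,.071).round(4))
for st,c,m in blobs(w,(0,150,80),(4,255,255),8)+blobs(w,(174,150,80),(180,255,255),8):
    print('red',st,c,onplane(w,*c,.050).round(4))
E
```

```text
time: 2.95
ee_pos: [0.4736, -0.2516, 0.2039]
ee_rot: [-89.9, -0.0, 66.2]
contact_force: [-0.5, -0.1, -0.8]
width: 0.085
time: 3.08
ee_pos: [0.4737, -0.2491, 0.2047]
ee_rot: [-89.9, -0.0, 66.3]
contact_force: [0.1, -0.1, 0.0]
width: 0.0849
[ 0.47374263 -0.24893798  0.20492243]
[349, 166, 16, 34, 359] [355.9, 181.9] ((470.04052734375, 260.65972900390625), (19.157176971435547, 43.79240417480469), 65.21001434326172)
[129, 385, 13, 15, 115] [135.5, 394.0] ((654.9705810546875, -213.19241333007812), (21.154598236083984, 31.214113235473633), 66.16587829589844)
yellow [354, 162, 4, 5, 18] [355.5, 164.2] [0.4471 0.2688 0.071 ]
yellow [356, 176, 3, 20, 29] [356.9, 185.5] [0.4738 0.2602 0.071 ]
yellow [238, 271, 7, 8, 16] [240.7, 274.4] [0.5291 0.059  0.071 ]
yellow [240, 296, 4, 4, 13] [241.4, 297.4] [0.5637 0.0414 0.071 ]
yellow [274, 308, 7, 8, 14] [277.0, 311.5] [0.6074 0.0785 0.071 ]
yellow [263, 319, 3, 3, 9] [264.0, 320.0] [0.6132 0.0535 0.071 ]
red [180, 262, 17, 14, 78] [188.6, 266.7] [ 0.495 -0.018  0.05 ]
```

View pics/w2.png

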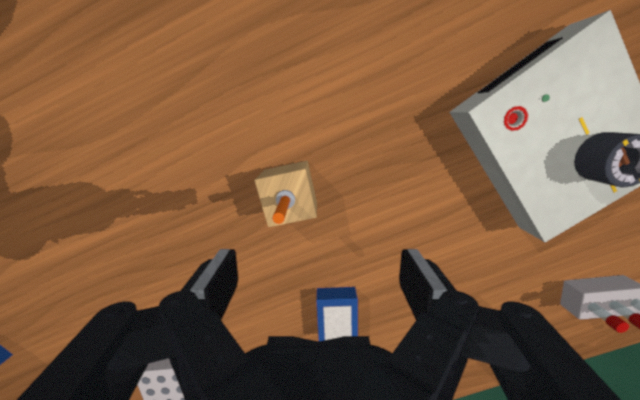

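The wrist view shows the stylus handle from its collar (285,199) up to its top (279,216), the stand's top between (256,163) and (317,225), and the red button surround at (516,118).

```bash
python3 - <<'E'
from h import *
w=dict(np.load('w2.npz'));sc=dict(np.load('scene0.npz'));sd=dict(np.load('side0.npz'));w1=dict(np.load('w1.npz'))
def ends(s,roi=None):
    bs=blobs(s,(4,170,110),(14,255,255),20)
    out=[]
    for st,c,m in bs:
        v,u=np.nonzero(m);(cx,cy),(a,b),t=cv2.minAreaRect(np.c_[u,v].astype(np.float32))
        d=np.array([np.cos(np.deg2rad(t)),np.sin(np.deg2rad(t))])if a>b else np.array([-np.sin(np.deg2rad(t)),np.cos(np.deg2rad(t))])
        L,W=max(a,b)/2,min(a,b)/2
        out.append((st,np.array([cx,cy])-d*L,np.array([cx,cy])+d*L,2*W,len(v)))
    return out
for n,s in [('sc',sc),('sd',sd),('w2',w),('w1',w1)]:
    for o in ends(s): print(n,[np.round(x,1) for x in o])
for c in [(285,199)]: print(onplane(w,*c,.064))
o=[o for o in ends(w) if 260<o[1][0]<300][0]
for p in o[1:3]: print(p, onplane(w,*p,.124),onplane(w,*p,.064))
C=cloud(w);m=(abs(C[...,2]-.06)<.004)&(w['z_map']>0)
m[:, :200]=0;m[:,330:]=0;m[:150]=0;m[240:]=0
print('stand',cv2.minAreaRect((C[m][:,:2]*1000).astype(np.float32)))
# red surround and box top from w2
for st,c,mm in blobs(w,(0,150,80),(4,255,255),8)+blobs(w,(174,150,80),(180,255,255),8): print('red',st,c,onplane(w,*c,.05).round(4))
m=(abs(C[...,2]-.05)<.004)&(w['z_map']>0);m[:,:420]=0;m[270:]=0
print('box',cv2.minAreaRect((C[m][:,:2]*1000).astype(np.float32)), C[m][:,2].mean())
E
```

```text
sc [array([164, 212,  12,  21, 109]), array([165.8, 212.5]), array([174.1, 231.9]), np.float64(5.5), np.int64(109)]
sd [array([358, 286,   5,  15,  41]), array([360., 286.]), array([360., 300.]), np.float64(4.0), np.int64(41)]
w2 [array([273, 197,  16,  27, 261]), array([285.1, 196.4]), array([276.3, 222.8]), np.float64(11.1), np.int64(261)]
w2 [array([615, 317,  15,  17,  46]), array([624.3, 318.5]), array([620.9, 333.2]), np.float64(13.0), np.int64(46)]
w1 [array([  0, 324,  30,  27, 289]), array([ 27.7, 323.6]), array([ -2.7, 346.4]), np.float64(9.8), np.int64(289)]
[ 0.47679673 -0.29289256  0.064     ]
[285.05002385 196.35001935] [ 0.46049802 -0.27753165  0.124     ] [ 0.47392863 -0.29144557  0.064     ]
[276.25002498 222.75001727] [ 0.48095533 -0.29677529  0.124     ] [ 0.49928769 -0.31530015  0.064     ]
stand ((477.90972900390625, -292.4898986816406), (60.311485290527344, 60.43716049194336), 78.49717712402344)
red [504, 107, 23, 23, 242] [513.9, 117.7] [ 0.4973 -0.0218  0.05  ]
red [629, 314, 11, 14, 98] [635.0, 319.4] [0.8367 0.0759 0.05  ]
red [606, 316, 23, 17, 220] [617.3, 323.8] [0.8345 0.0523 0.05  ]
box ((548.8671875, 35.55890655517578), (202.11119079589844, 161.97897338867188), 13.944395065307617) 0.05033846559002686
```

```bash
python3 -m crank '[85,-0.39,0,-0.205,0,0,0, 85,-0.39,0,-0.205,0,0,0, 85,0,0,0,0,0,0, 85,0,0.65,0,0,0,0, 85,0,0.65,0,0,0,0, 85,0,0.65,0,0,0,0, 85,0,0.65,0,0,0,0, 85,0,0,0,0,0,0, 0,0,0,0,0,0,0, 0,0,0,0,0,0,0, 0,0,0,0,0,0,0, 0,0,0,0,0,0,0]'; python3 -m crank '[0,0,0,0,0,0,0, 0,0,0,0,0,0,0, 0,0,0,0,0,0,0, 0,0,0,0,0,0,0]'
```

```text
time: 4.62
ee_pos: [0.4769, -0.2946, 0.0754]
ee_rot: [-90.1, 0.0, 66.3]
contact_force: [0.2, 0.1, 0.3]
width: 0.0116
time: 5.12
ee_pos: [0.477, -0.2946, 0.0754]
ee_rot: [-90.1, 0.0, 66.3]
contact_force: [0.6, 0.7, 4.5]
width: 0.0096
```

```bash
python3 -m crank '[0,0,-0.2,0,0,0,0, 0,0,-0.4,0,0,0,0, 0,0,-0.5,0,0,0,0, 0,0,-0.5,0,0,0,0, 0,0,-0.4,0,0,0,0, 0,0,0,0,0,0,0, 0,0,0,0,0,0,0]'; python3 - <<'E'
from h import *
for n in ['scene','side','wrist']:
    s=snapshot(n);save(s,n+'3');np.savez(n+'3.npz',**s)
st=state();print(st['ee_pos'],st['ee_rot'],st['contact_force'],st['width'])
a=cv2.imread('pics/scene3.png')[150:270,110:240];b=cv2.imread('pics/side3.png')[230:350,300:430];c=cv2.imread('pics/wrist3.png')[150:350,200:450]
cv2.imwrite('pics/c3.png',np.hstack([cv2.resize(x,(266,246),interpolation=cv2.INTER_CUBIC) for x in (a,b,c)]))
E
```

```text
time: 6.0
ee_pos: [0.4762, -0.2942, 0.174]
ee_rot: [-89.9, -0.0, 66.3]
contact_force: [0.5, -0.1, -1.5]
width: 0.0094
[ 0.4762207  -0.29417799  0.17379193] [-8.98850386e+01 -3.62753366e-02  6.62871354e+01] [-0.4806862   1.03700416 -0.79502362] 0.009802506711332976
```

View pics/c3.png

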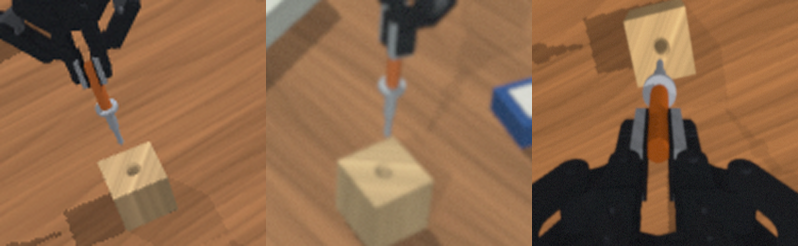

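The stylus is held straight in the fingers and lifted clear. The crops show the tip at about scene (168.6,219.3), side (360.1,296.3) and wrist (319.4,200). The stand's hole is at about scene (175,232.9), side (357.2,313.9) and wrist (321.2,187.4).

```bash
python3 - <<'E'
from h import *
S={n:dict(np.load(n+'3.npz')) for n in ['scene','side','wrist']}
T={'scene':(168.6,219.3),'side':(360.1,296.3),'wrist':(319.4,200)}
H={'scene':(175,232.9),'side':(357.2,313.9),'wrist':(321.2,187.4)}
for n in S: print(n,'tip',onplane(S[n],*T[n],.1045).round(4),'hole',onplane(S[n],*H[n],.06).round(4))
print(tri([ray(S[n],*T[n]) for n in S]),tri([ray(S[n],*H[n]) for n in S]))
w=S['wrist'];C=cloud(w)
for st,c,mm in blobs(w,(0,150,80),(4,255,255),8)+blobs(w,(174,150,80),(180,255,255),8): print('red',st,c,onplane(w,*c,.05).round(4))
for n in ['scene','side']:
  s=S[n]
  for st,c,mm in blobs(s,(0,90,60),(6,255,255),5)+blobs(s,(172,90,60),(180,255,255),5):
    p=onplane(s,*c,.05)
    if np.hypot(p[0]-.497,p[1]+.02)<.03: print(n,'red',st,c,p.round(4))
E
```

```text
scene tip [ 0.4742 -0.2919  0.1045] hole [ 0.4788 -0.2907  0.06  ]
side tip [ 0.4754 -0.2956  0.1045] hole [ 0.4741 -0.2937  0.06  ]
wrist tip [ 0.4758 -0.2932  0.1045] hole [ 0.4767 -0.2913  0.06  ]
(array([ 0.47556054, -0.29350141,  0.10465686]), [np.float64(0.0017034317740699048), np.float64(0.0019242388782381124), np.float64(0.00033494414831977226)]) (array([ 0.47682599, -0.29112684,  0.0571508 ]), [np.float64(0.0010407243116777364), np.float64(0.0008082183545724047), np.float64(0.0006741205695724742)])
red [569, 84, 27, 27, 326] [580.0, 97.0] [ 0.4978 -0.0216  0.05  ]
scene red [269, 180, 11, 8, 45] [274.0, 183.7] [ 0.4966 -0.0199  0.05  ]
side red [269, 238, 11, 6, 28] [273.5, 241.4] [ 0.4938 -0.0227  0.05  ]
```

```bash
python3 -m crank '[0,0.73,0,0.26,0,0,0, 0,0.73,0,0.26,0,0,0, 0,0.73,0,0.26,0,0,0, 0,0.73,0,0.26,0,0,0, 0,0.73,0,0.26,0,0,0, 0,0.73,0,0.26,0,0,0, 0,0.73,0,0.26,0,0,0, 0,0,0.4,0,0,0,0, 0,0,0.4,0,0,0,0, 0,0,0,0,0,0,0, 0,0,0,0,0,0,0]'; python3 - <<'E'
from h import *
st=state();print(st['ee_pos'],st['contact_force'],st['width'])
for n in ['scene','side','wrist']:
    s=snapshot(n);save(s,n+'4');np.savez(n+'4.npz',**s)
a=cv2.imread('pics/scene4.png')[130:230,220:330];b=cv2.imread('pics/side4.png')[180:280,220:330];c=cv2.imread('pics/wrist4.png')[140:260,254:386]
cv2.imwrite('pics/c4.png',np.hstack([cv2.resize(x,(264,240),interpolation=cv2.INTER_CUBIC) for x in (a,b,c)]))
E
```

```text
time: 7.52
ee_pos: [0.4964, -0.0241, 0.1353]
ee_rot: [-90.0, -0.0, 66.3]
contact_force: [0.1, -0.0, 0.4]
width: 0.0096
[ 0.49638034 -0.02412931  0.13527476] [ 0.14076555 -0.04717049  0.36903467] 0.009622590644473792
```

View pics/c4.png

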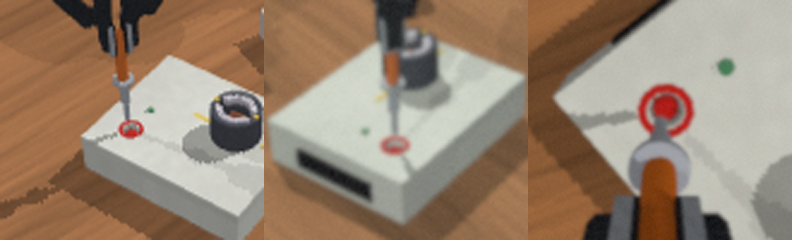

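The tip is just above the well. It shows at scene (273.3,180.8), side (274.2,236.7) and wrist (321.5,201). The red ring is at scene (274.6,183.7), side (274.6,240.8) and wrist (323,194.5).

```bash
python3 - <<'E'
from h import *
S={n:dict(np.load(n+'4.npz')) for n in ['scene','side','wrist']}
T={'scene':(273.3,180.8),'side':(274.2,236.7),'wrist':(321.5,201)}
H={'scene':(274.6,183.7),'side':(274.6,240.8),'wrist':(323,194.5)}
for n in S:
  t=onplane(S[n],*T[n],.066);h=onplane(S[n],*H[n],.05); print(n,t.round(4),h.round(4),((h-t)*1000).round(1))
E
```

```text
scene [ 0.5006 -0.024   0.066 ] [ 0.4977 -0.0188  0.05  ] [ -2.9   5.2 -16. ]
side [ 0.4932 -0.027   0.066 ] [ 0.4969 -0.0226  0.05  ] [  3.8   4.5 -16. ]
wrist [ 0.4982 -0.0222  0.066 ] [ 0.4976 -0.0201  0.05  ] [ -0.6   2.  -16. ]
```

```bash
python3 -m crank '[0,0.065,0,0.02,0,0,0, 0,0,0.2,0,0,0,0, 0,0,0.2,0,0,0,0, 0,0,0,0,0,0,0]'; python3 -m crank '[0,0,0.05,0,0,0,0, 0,0,0.05,0,0,0,0, 0,0,0,0,0,0,0]';python3 -m crank '[0,0,0.04,0,0,0,0, 0,0,0,0,0,0,0]'
```

```text
time: 8.18
ee_pos: [0.4961, -0.0205, 0.114]
ee_rot: [-89.9, 0.0, 66.3]
contact_force: [0.2, -0.2, 1.4]
width: 0.0094
time: 8.55
ee_pos: [0.4968, -0.0207, 0.1102]
ee_rot: [-90.0, -0.0, 66.3]
contact_force: [-0.5, 0.1, 2.8]
width: 0.0099
time: 8.8
ee_pos: [0.4979, -0.021, 0.1097]
ee_rot: [-90.2, -0.0, 66.3]
contact_force: [-1.1, -0.4, 13.4]
width: 0.0096
```

```bash
python3 -m crank '[0,0,-0.3,0,0,0,0, 0,0,-0.5,0,0,0,0, 0,0,-0.54,0,0,0,0, 0,-0.74,0,-0.263,0,0,0, 0,-0.74,0,-0.263,0,0,0, 0,-0.74,0,-0.263,0,0,0, 0,-0.74,0,-0.263,0,0,0, 0,-0.74,0,-0.263,0,0,0, 0,-0.74,0,-0.263,0,0,0, 0,-0.735,0,-0.262,0,0,0, 0,0,0.8,0,0,0,0, 0,0,0,0,0,0,0]';python3 -m crank '[0,0,0,0,0,0,0, 0,0,0,0,0,0,0]'; python3 - <<'E'
from h import *
st=state();print(st['ee_pos'],st['contact_force'],st['width'])
for n in ['scene','side','wrist']:
    s=snapshot(n);save(s,n+'5');np.savez(n+'5.npz',**s)
a=cv2.imread('pics/scene5.png')[170:270,120:230];b=cv2.imread('pics/side5.png')[240:340,310:420];c=cv2.imread('pics/wrist5.png')[140:260,254:386]
cv2.imwrite('pics/c5.png',np.hstack([cv2.resize(x,(264,240),interpolation=cv2.INTER_CUBIC) for x in (a,b,c)]))
for k in '45':
    x=cv2.imread(f'pics/scene{k}.png');print(x[174:178,279:286].mean((0,1)), end=' ')
E
```

```text
time: 10.3
ee_pos: [0.4747, -0.2933, 0.1319]
ee_rot: [-89.6, -0.1, 66.2]
contact_force: [0.3, 0.2, -0.7]
width: 0.0099
time: 10.55
ee_pos: [0.4775, -0.2945, 0.1364]
ee_rot: [-90.1, 0.0, 66.3]
contact_force: [0.1, 0.0, 0.4]
width: 0.0096
[ 0.47752633 -0.29453987  0.13639971] [0.10046938 0.00703785 0.40529892] 0.009568786029667679
[176.25       189.17857143 179.07142857] [178.71428571 191.75       181.46428571]
```

View pics/c5.png

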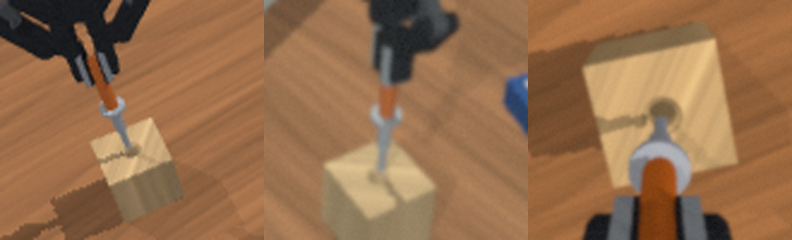

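The tip is about 7 mm above the hole. In all three crops it lines up with the mouth, which is at wrist crop (662,112), and the TCP matches the pick-up position to within 1 mm, so I lower it.

```bash
python3 -m crank '[0,0,0.2,0,0,0,0, 0,0,0.2,0,0,0,0, 0,0,0,0,0,0,0]';python3 -m crank '[0,0,0.2,0,0,0,0, 0,0,0.2,0,0,0,0, 0,0,0,0,0,0,0]';python3 -m crank '[0,0,0.2,0,0,0,0, 0,0,0.1,0,0,0,0, 0,0,0,0,0,0,0]'
```

```text
time: 11.08
ee_pos: [0.476, -0.2939, 0.1135]
ee_rot: [-89.8, -0.0, 66.3]
contact_force: [-0.2, 0.7, -0.6]
width: 0.0098
time: 11.45
ee_pos: [0.4762, -0.294, 0.0937]
ee_rot: [-89.9, -0.0, 66.3]
contact_force: [0.6, -0.3, 0.5]
width: 0.0097
time: 11.82
ee_pos: [0.4765, -0.2943, 0.0793]
ee_rot: [-89.9, -0.0, 66.3]
contact_force: [0.4, 0.4, 0.3]
width: 0.0098
```

```bash
python3 -m crank '[0,0,0.08,0,0,0,0, 0,0,0,0,0,0,0]';python3 -m crank '[0,0,0.03,0,0,0,0, 0,0,0,0,0,0,0]'
```

```text
time: 12.08
ee_pos: [0.4767, -0.2944, 0.0757]
ee_rot: [-90.0, -0.0, 66.3]
contact_force: [-0.2, 0.6, -0.8]
width: 0.0096
time: 12.32
ee_pos: [0.4771, -0.2947, 0.0754]
ee_rot: [-90.1, 0.0, 66.3]
contact_force: [-0.7, 3.0, 5.4]
width: 0.0095
```

```bash
python3 -m crank '[85,0,0,0,0,0,0, 85,0,0,0,0,0,0, 85,0,0,0,0,0,0, 85,0,0,0,0,0,0, 85,0,0,0,0,0,0, 85,0,-0.3,0,0,0,0, 85,0,-0.7,0,0,0,0, 85,0,-0.7,0,0,0,0, 85,0,-0.8,0,0,0,0, 85,0,0,0,0,0,0]';python3 - <<'E'
from h import *
st=state();print(st['ee_pos'],st['ee_rot'],st['width'])
for n in ['scene','side','wrist']:
    s=snapshot(n);save(s,n+'6');np.savez(n+'6.npz',**s)
    for t,c,m in blobs(s,(4,170,110),(14,255,255),20): print(n,t)
a=cv2.imread('pics/scene6.png')[170:270,120:230];b=cv2.imread('pics/side6.png')[240:340,310:420];c=cv2.imread('pics/wrist6.png')[140:260,254:386]
cv2.imwrite('pics/c6.png',np.hstack([cv2.resize(x,(264,240),interpolation=cv2.INTER_CUBIC) for x in (a,b,c)]))
E
python3 -m crank '[85,0.84,0,0.378,0,0,0, 85,0.84,0,0.378,0,0,0, 85,0.84,0,0.378,0,0,0, 85,0.84,0,0.378,0,0,0, 85,0.84,0,0.378,0,0,0, 85,0.84,0,0.378,0,0,0, 85,0.84,0,0.378,0,0,0, 85,0.84,0,0.378,0,0,0, 85,0.84,0,0.378,0,0,0, 85,0.84,0,0.378,0,0,0, 85,0.84,0,0.378,0,0,0, 85,0.84,0,0.378,0,0,0]'
python3 -m crank '[85,0,0,0,0,0,0, 85,0,0,0,0,0,0]'
python3 - <<'E'
from h import *
st=state();print(st['ee_pos'],st['ee_rot'],st['width'])
s=snapshot('wrist');save(s,'w7');np.savez('w7.npz',**s)
C=cloud(s)
for t,c,m in blobs(s,(105,120,40),(128,255,255),60):
    v,u=np.nonzero(m);P=np.array([onplane(s,a,b,.071)[:2] for a,b in zip(u,v)])*1000
    print('blue',t,c,cv2.minAreaRect(P.astype(np.float32)))
    p=C[m&(abs(C[...,2]-.071)<.004)];print('top',len(p),p[:,2].mean() if len(p) else 0, cv2.minAreaRect((p[:,:2]*1000).astype(np.float32)) if len(p)>5 else 0)
for t,c,m in blobs(s,(20,110,110),(35,255,255),4): print('yellow',t,c,onplane(s,*c,.071).round(4),onplane(s,*c,.046).round(4))
c=cv2.imread('pics/w7.png')[100:300,200:440];cv2.imwrite('pics/c7.png',np.hstack([cv2.resize(cv2.imread('pics/c6.png'),(480,146)) if 0 else cv2.resize(c,(480,400)),]))
E
```

```text
time: 13.58
ee_pos: [0.4783, -0.2958, 0.204]
ee_rot: [-90.5, 0.1, 66.3]
contact_force: [0.5, 0.4, -0.1]
width: 0.085
[ 0.47833871 -0.29576003  0.20400762] [-90.46797053   0.12517004  66.29597936] 0.08496397750621056
scene [164, 212, 12, 21, 110]
side [358, 287, 5, 25, 56]
wrist [314, 179, 12, 25, 233]
time: 15.22
ee_pos: [0.4709, 0.2594, 0.1982]
ee_rot: [-89.9, 0.1, 66.3]
contact_force: [-0.2, -0.7, -0.4]
width: 0.0852
time: 15.48
ee_pos: [0.4711, 0.2576, 0.1984]
ee_rot: [-89.9, 0.1, 66.3]
contact_force: [-0.0, 0.1, -0.3]
width: 0.0851
[0.47112179 0.25757769 0.19844614] [-89.9251226    0.10606413  66.32519107] 0.08507660325259495
blue [315, 163, 16, 39, 426] [322.1, 181.5] ((470.34820556640625, 262.2237854003906), (16.196949005126953, 42.580440521240234), 66.04300689697266)
top 300 0.07086213480229958 ((472.72869873046875, 261.1070556640625), (13.889580726623535, 37.773048400878906), 64.52811431884766)
yellow [321, 158, 4, 6, 22] [322.5, 160.7] [0.4486 0.2718 0.071 ] [0.4525 0.2704 0.046 ]
yellow [321, 173, 3, 26, 44] [322.0, 185.4] [0.4732 0.2605 0.071 ] [0.4792 0.2582 0.046 ]
yellow [231, 325, 12, 10, 38] [236.9, 329.5] [0.6056 0.0823 0.071 ] [0.6227 0.065  0.046 ]
```

View pics/c6.png

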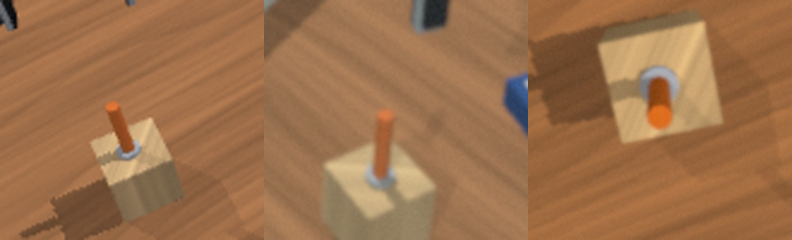

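View pics/c7.png

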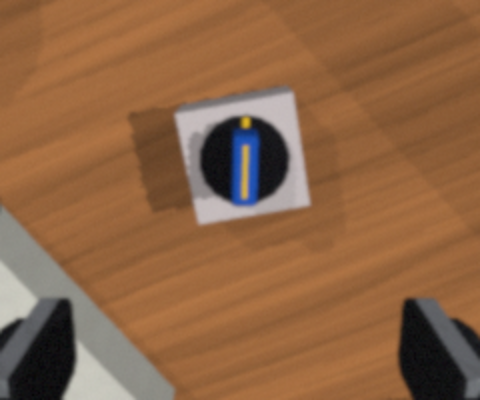

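The stylus is back home: its collar sits on the stand and its orange blob in the scene view matches the start. The wrist crop shows the wing in the holder with its yellow line along the image columns, so the jaws already lie across it. The centre is at (0.473, 0.2607), and the top measures 0.071 m.

```bash
python3 -m crank '[85,0.07,0,-0.01,0,0,0, 85,0,0.6,0,0,0,0, 85,0,0.7,0,0,0,0, 85,0,0.7,0,0,0,0, 85,0,0.6,0,0,0,0, 85,0,0.39,0,0,0,0, 85,0,0,0,0,0,0, 0,0,0,0,0,0,0, 0,0,0,0,0,0,0, 0,0,0,0,0,0,0, 0,0,0,0,0,0,0, 0,0,0,0,0,0,0]';python3 -m crank '[0,0,0,0,0,0,0, 0,0,0,0,0,0,0, 0,0,0,0,0,0,0]'
```

```text
time: 17.02
ee_pos: [0.4736, 0.2612, 0.0501]
ee_rot: [-90.0, -0.0, 66.3]
contact_force: [0.5, -0.0, -0.1]
width: -0.0
time: 17.4
ee_pos: [0.4736, 0.2612, 0.0499]
ee_rot: [-90.0, -0.0, 66.3]
contact_force: [0.1, -0.4, -0.5]
width: 0.0002
```

```bash
python3 - <<'E'
from h import *
for n in ['scene','side','wrist']:
    s=snapshot(n);save(s,n+'8');np.savez(n+'8.npz',**s)
a=cv2.imread('pics/scene8.png')[80:180,290:400];b=cv2.imread('pics/side8.png')[140:240,145:255];c=cv2.imread('pics/wrist8.png')[120:320,210:430]
cv2.imwrite('pics/c8.png',np.hstack([cv2.resize(x,(264,240),interpolation=cv2.INTER_CUBIC) for x in (a,b,c)]))
E
```

```text
(no output)
```

View pics/c8.png

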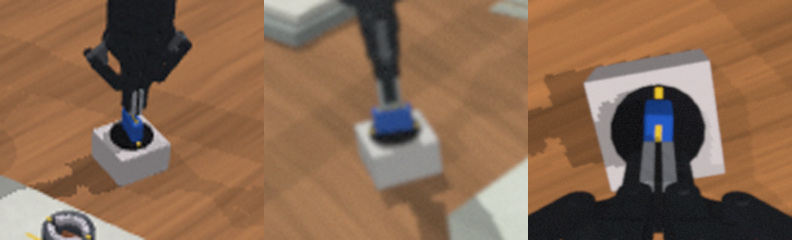

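The crop shows the fingers shut above or behind the wing, with the cartridge still in its holder. I'll measure how high the fingertips really stand.

```bash
python3 - <<'E'
from h import *
for n in ['scene','side','wrist']:
    s=dict(np.load(n+'8.npz'));C=cloud(s)
    hsv=cv2.cvtColor(s['pixels'],cv2.COLOR_RGB2HSV)
    m=(np.hypot(C[...,0]-.473,C[...,1]-.261)<.045)&(s['z_map']>0)&(C[...,2]>.03)&(C[...,2]<.16)
    blue=(hsv[...,0]>105)&(hsv[...,0]<128)&(hsv[...,1]>120)&m
    for z0 in np.arange(.048,.12,.006):
        q=m&~blue&(C[...,2]>z0)&(C[...,2]<=z0+.006)
        if q.sum()>2: print(n,round(z0,3),q.sum(),C[q].mean(0).round(3),C[q].min(0)[:2].round(3),C[q].max(0)[:2].round(3))
    if blue.any(): print(n,'blue',blue.sum(),C[blue].min(0).round(3),C[blue].max(0).round(3))
s=dict(np.load('side8.npz'));print(cv2.cvtColor(s['pixels'],cv2.COLOR_RGB2GRAY)[168:200:2,188:214:2])
E
```

```text
scene 0.048 24 [0.48  0.253 0.049] [0.45  0.231] [0.5   0.285]
scene 0.066 3 [0.473 0.264 0.07 ] [0.463 0.258] [0.481 0.269]
scene 0.072 6 [0.482 0.257 0.073] [0.474 0.253] [0.488 0.26 ]
scene 0.078 4 [0.481 0.26  0.082] [0.477 0.253] [0.484 0.269]
scene 0.084 16 [0.48  0.257 0.087] [0.468 0.249] [0.486 0.27 ]
scene 0.09 16 [0.477 0.256 0.093] [0.464 0.247] [0.485 0.27 ]
scene 0.096 17 [0.479 0.255 0.099] [0.466 0.245] [0.485 0.27 ]
scene 0.102 17 [0.478 0.257 0.105] [0.465 0.247] [0.486 0.274]
scene 0.108 20 [0.479 0.257 0.111] [0.465 0.248] [0.487 0.269]
scene 0.114 14 [0.48  0.259 0.116] [0.472 0.247] [0.488 0.278]
scene blue 81 [0.452 0.247 0.046] [0.494 0.267 0.078]
side 0.048 4 [0.461 0.252 0.049] [0.449 0.246] [0.491 0.263]
side 0.06 3 [0.477 0.253 0.062] [0.454 0.248] [0.488 0.264]
side 0.066 29 [0.473 0.259 0.07 ] [0.452 0.246] [0.491 0.27 ]
side 0.072 11 [0.471 0.256 0.073] [0.457 0.244] [0.487 0.27 ]
side 0.078 13 [0.468 0.256 0.08 ] [0.46 0.25] [0.479 0.261]
side 0.084 20 [0.468 0.252 0.087] [0.461 0.245] [0.48  0.271]
side 0.09 17 [0.47  0.251 0.093] [0.46  0.243] [0.482
[... 1117 characters left out ...]
64  38  54 108 121 122 118 121 121 120]
 [114 112 120  77  35  49 100 120 120 122 121 120 124]
 [110 114 118  86  40  46  91 119 116 121 122 125 129]
 [109 109 113  97  44  45  86 118 120 122 129 127 133]
 [112 110 112 108  66  73  95 113 115 125 131 131 131]
 [110 110 120 117 109 106 106 102  99 113 133 130 131]
 [108 103 111  96  86  84  80  75  80 126 168 146 130]
 [109  96  76  73  74  70  75  69  71 111 172 167 137]
 [151 116  77  73  69  71  71  69  70  75 126 174 160]
 [186 108  72  71  68  70  69  68  68  68 101 153 184]
 [177 107  73  58  59  57  49  45  43  40  51 141 200]
 [167  70  39  29  30  28  30  28  26  31  80 175 203]
 [187 109  49  36  33  31  28  41  54  84 130 179 197]]
```

The depth data puts the shut tips at z = 0.080 while the reading says 0.050, so they stand 30 mm behind the reported TCP. I open, go down 30 mm and close again.

```bash
python3 -m crank '[85,0,0,0,0,0,0, 85,0,0,0,0,0,0, 85,0,0,0,0,0,0, 85,0,0,0,0,0,0, 85,0,0,0,0,0,0, 85,0,0.2,0,0,0,0, 85,0,0.2,0,0,0,0, 85,0,0.2,0,0,0,0, 85,0,0,0,0,0,0, 0,0,0,0,0,0,0, 0,0,0,0,0,0,0, 0,0,0,0,0,0,0]';python3 -m crank '[0,0,0,0,0,0,0, 0,0,0,0,0,0,0, 0,0,0,0,0,0,0, 0,0,0,0,0,0,0]'
```

```text
time: 19.05
ee_pos: [0.4738, 0.2612, 0.0202]
ee_rot: [-90.0, -0.0, 66.3]
contact_force: [-0.5, 0.3, 0.1]
width: 0.0316
time: 19.55
ee_pos: [0.4739, 0.2613, 0.0203]
ee_rot: [-90.0, -0.0, 66.3]
contact_force: [0.2, 1.2, 5.9]
width: 0.013
```

```bash
python3 -m crank '[0,0,-0.2,0,0,0,0, 0,0,-0.4,0,0,0,0, 0,0,-0.6,0,0,0,0, 0,0,-0.6,0,0,0,0, 0,0,-0.6,0,0,0,0, 0,0,0,0,0,-0.94,0, 0,0,0,0,0,-0.94,0, 0,0,0,0,0,-0.94,0, 0,0,0,0,0,-0.94,0, 0,0,0,0,0,-0.94,0, 0,0,0,0,0,0,0]';python3 -m crank '[0,-0.74,0,-0.372,0,0,0, 0,-0.74,0,-0.372,0,0,0, 0,-0.74,0,-0.372,0,0,0, 0,-0.74,0,-0.372,0,0,0, 0,-0.74,0,-0.372,0,0,0, 0,-0.74,0,-0.372,0,0,0, 0,0,0,0,0,0,0, 0,0,0,0,0,0,0, 0,0,0,0,0,0,0]'
python3 - <<'E'
from h import *
st=state();print(st['ee_pos'],st['ee_rot'],st['contact_force'],st['width'])
s=snapshot('wrist');save(s,'w9');np.savez('w9.npz',**s)
for n in ['scene','side']: t=snapshot(n);save(t,n+'9');np.savez(n+'9.npz',**t)
for t,c,m in blobs(s,(20,110,110),(35,255,255),3): print('yellow',t,c,onplane(s,*c,.088).round(4),onplane(s,*c,.05).round(4))
C=cloud(s);m=(abs(C[...,2]-.088)<.004)&(s['z_map']>0)&(np.hypot(C[...,0]-.578,C[...,1]-.058)<.035)
p=(C[m][:,:2]*1000).astype(np.float32);print('turret',len(p),cv2.minEnclosingCircle(p),cv2.minAreaRect(p),C[m][:,2].mean())
E
```

```text
time: 20.92
ee_pos: [0.4731, 0.261, 0.1398]
ee_rot: [-89.9, 0.0, 103.8]
contact_force: [-0.4, 0.6, -1.4]
width: 0.0131
time: 22.05
ee_pos: [0.6345, 0.0735, 0.1399]
ee_rot: [-90.0, -0.0, 103.9]
contact_force: [0.1, 0.5, -1.4]
width: 0.0127
[0.63447637 0.07345749 0.13993894] [-8.99713736e+01 -2.23079188e-02  1.03912364e+02] [ 0.1005076   0.49350573 -1.4328823 ] 0.01265340400878964
yellow [315, 68, 5, 27, 132] [317.0, 81.1] [0.5401 0.0487 0.088 ] [0.5364 0.0477 0.05  ]
yellow [314, 99, 7, 8, 52] [317.0, 102.5] [0.5545 0.0523 0.088 ] [0.5533 0.0518 0.05  ]
yellow [315, 164, 6, 27, 119] [317.4, 175.9] [0.6089 0.0659 0.088 ] [0.617  0.0678 0.05  ]
yellow [315, 207, 8, 11, 85] [318.5, 212.1] [0.6388 0.0742 0.088 ] [0.6521 0.0776 0.05  ]
yellow [316, 248, 6, 54, 285] [318.2, 273.7] [0.6963 0.0881 0.088 ] [0.7195 0.0938 0.05  ]
turret 2647 ((578.4550170898438, 58.38190841674805), 27.979644775390625) ((578.0989379882812, 58.385833740234375), (55.00445556640625, 54.79426193237305), 53.280696868896484) 0.08804758459133033
```

View pics/w9.png

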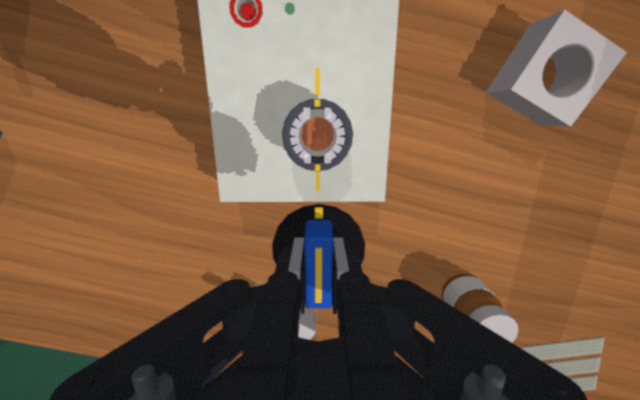

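The wrist view shows the socket at (317,133), its yellow marks lined up with the cartridge's yellow line at column 318, and the wing held straight. The turret's centre measures (0.5783, 0.0584), top at 0.088.

```bash
python3 - <<'E'
from h import *
s=dict(np.load('w9.npz'));C=cloud(s);h=cv2.cvtColor(s['pixels'],cv2.COLOR_RGB2HSV)
m=cv2.inRange(h,(105,120,40),(128,255,255))>0;m[:205]=0;m[312:]=0;m[:,:295]=0;m[:,:340]&=True;m[:,340:]=0
print('blue z',np.percentile(C[m][:,2],[5,50,95]).round(4))
t=m|(cv2.inRange(h,(20,110,110),(35,255,255))>0); t[:216]=0;t[312:]=0;t[:,:295]=0;t[:,340:]=0
zt=np.percentile(C[m][:,2],75)
q=t&(abs(C[...,2]-zt)<.004)
v,u=np.nonzero(q);P=np.array([onplane(s,a,b,zt)[:2] for a,b in zip(u,v)])*1000
print('wing',zt,cv2.minAreaRect(P.astype(np.float32)), P[:,0].min(),P[:,0].max())
d=np.zeros(m.shape,bool); v,u=np.mgrid[:400,:640]
dk=(h[...,2]<60)&(u>268)&(u<370)&(v>200)&(v<262)&(abs(C[...,2]-(zt-.025))<.005)
p=(C[dk][:,:2]*1000).astype(np.float32);print('disc',dk.sum(),np.median(C[dk][:,2]),cv2.minEnclosingCircle(p))
for c in [(318.5,212.1)]: print('dash',onplane(s,*c,zt-.025))
for st,c,mm in blobs(s,(20,110,110),(35,255,255),100):
    if c[1]>240:
        v,u=np.nonzero(mm);P=np.array([onplane(s,a,b,zt)[:2] for a,b in zip(u,v)]);print('line',P.mean(0),cv2.fitLine(P.astype(np.float32),cv2.DIST_L2,0,.01,.01).ravel())
E
```

```text
blue z [0.171  0.1905 0.1925]
wing 0.1910180324489293 ((632.6392211914062, 72.2399673461914), (40.058170318603516, 14.171299934387207), 13.792364120483398) 612.2461432497123 653.4115000746441
disc 2082 0.16576826019198526 ((633.3141479492188, 72.44458770751953), 26.22404670715332)
dash [0.61147442 0.0673148  0.16601803]
line [0.63364748 0.07257032] [0.9733358  0.22938488 0.6336475  0.07257032]
```

```bash
python3 -m crank '[0,0,0,0.377,0,0,0, 0,0,0,0.377,0,0,0, 0,-0.01,0,0.376,0,0,0, 0,0,0,0,0,0,0, 0,0,0.3,0,0,0,0, 0,0,0.3,0,0,0,0, 0,0,0,0,0,0,0, 0,0,0,0,0,0,0]'
python3 - <<'E'
from h import *
st=state();print(st['ee_pos'],st['ee_rot'],st['contact_force'],st['width'])
for n in ['wrist','scene','side']:
    s=snapshot(n);save(s,n+'10');np.savez(n+'10.npz',**s)
    C=cloud(s);h=cv2.cvtColor(s['pixels'],cv2.COLOR_RGB2HSV)
    if n=='wrist':
        m=((cv2.inRange(h,(105,120,40),(128,255,255))|cv2.inRange(h,(20,110,110),(35,255,255)))>0)&(abs(C[...,2]-.1605)<.005)&(np.hypot(C[...,0]-.578,C[...,1]-.058)<.04)
        v,u=np.nonzero(m);zt=C[m][:,2].mean();P=np.array([onplane(s,a,b,zt)[:2] for a,b in zip(u,v)])*1000;print(zt,cv2.minAreaRect(P.astype(np.float32)))
a=cv2.imread('pics/scene10.png')[130:230,260:370];b=cv2.imread('pics/side10.png')[140:240,225:335];c=cv2.imread('pics/wrist10.png')[100:320,200:442]
cv2.imwrite('pics/c10.png',np.hstack([cv2.resize(x,(264,240),interpolation=cv2.INTER_CUBIC) for x in (a,b,c)]))
E
```

```text
time: 23.2
ee_pos: [0.5807, 0.0584, 0.1096]
ee_rot: [-90.0, -0.0, 103.9]
contact_force: [-0.2, 1.4, -2.1]
width: 0.0129
[0.58065629 0.05843487 0.10955898] [-8.99793709e+01 -1.17679809e-02  1.03890960e+02] [-0.22477285  1.41785423 -2.05514059] 0.012924482751463089
0.16034628262033382 ((578.7426147460938, 57.23214340209961), (40.66809844970703, 14.206741333007812), 13.796448707580566)
```

View pics/c10.png

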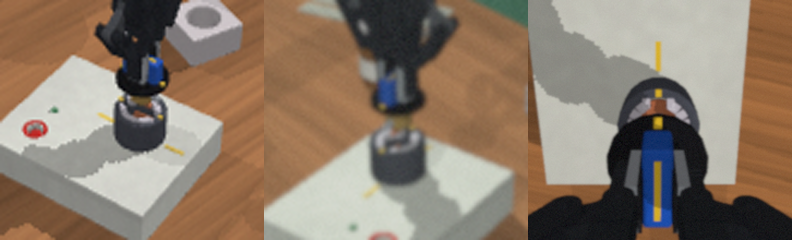

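The views show the cartridge centred over the turret with its yellow marks aligned. It is about 1 mm off, and I correct that while starting the insertion.

```bash
python3 -m crank '[0,0.02,0.1,0,0,0,0, 0,0,0.1,0,0,0,0, 0,0,0.1,0,0,0,0, 0,0,0,0,0,0,0]';python3 -m crank '[0,0,0.1,0,0,0,0, 0,0,0,0,0,0,0]'; python3 -m crank '[0,0,0.1,0,0,0,0, 0,0,0,0,0,0,0]'
```

```text
time: 23.85
ee_pos: [0.5798, 0.0594, 0.0943]
ee_rot: [-89.9, -0.0, 103.9]
contact_force: [-0.5, -0.3, -1.5]
width: 0.0128
time: 24.1
ee_pos: [0.58, 0.0593, 0.0895]
ee_rot: [-90.0, -0.0, 103.9]
contact_force: [-0.1, -0.8, -1.6]
width: 0.0128
time: 24.35
ee_pos: [0.5792, 0.0593, 0.0843]
ee_rot: [-89.9, -0.0, 103.9]
contact_force: [-2.8, -1.2, -2.8]
width: 0.0133
```

```bash
python3 -m crank '[0,0,0.08,0.01,0,0,0, 0,0,0,0,0,0,0]';python3 -m crank '[0,0,0.08,0,0,0,0, 0,0,0,0,0,0,0]'; python3 -m crank '[0,0,0.08,0,0,0,0, 0,0,0,0,0,0,0]'
```

```text
time: 24.6
ee_pos: [0.5793, 0.0592, 0.0807]
ee_rot: [-90.0, -0.0, 103.9]
contact_force: [-4.0, -0.5, 1.6]
width: 0.0126
time: 24.85
ee_pos: [0.5794, 0.0592, 0.0771]
ee_rot: [-90.0, -0.0, 103.9]
contact_force: [-5.5, -1.1, 2.4]
width: 0.013
time: 25.1
ee_pos: [0.5794, 0.0592, 0.0733]
ee_rot: [-90.0, -0.0, 103.9]
contact_force: [-4.6, 0.6, 4.9]
width: 0.0126
```

```bash
python3 -m crank '[0,0,0.04,0.015,0,0,0, 0,0,0.02,0,0,0,0, 0,0,0,0,0,0,0]'; python3 -m crank '[0,0,0.04,0,0,0,0, 0,0,0,0,0,0,0]'
```

```text
time: 25.48
ee_pos: [0.5794, 0.0592, 0.0709]
ee_rot: [-90.1, 0.0, 103.9]
contact_force: [-4.9, -0.5, 6.5]
width: 0.0127
time: 25.72
ee_pos: [0.5795, 0.0592, 0.0703]
ee_rot: [-90.1, 0.0, 103.9]
contact_force: [-8.4, -1.2, 16.4]
width: 0.0126
```

```bash
python3 -m crank '[0,0,0,0,0,0.8,0, 0,0,0,0,0,0.8,0, 0,0,0,0,0,0.8,0, 0,0,0,0,0,0,0]'
```

```text
time: 26.22
ee_pos: [0.5798, 0.0589, 0.0703]
ee_rot: [-90.2, 0.0, 84.6]
contact_force: [-6.8, -1.2, 16.4]
width: 0.0129
```

```bash
python3 -m crank '[0,0,0,0,0,0.8,0, 0,0,0,0,0,0.8,0, 0,0,0,0,0,0,0]'; python3 -c "
from h import *
s=state();print(s['torque'],s['contact_force'])"
```

```text
time: 26.6
ee_pos: [0.58, 0.0594, 0.0703]
ee_rot: [-90.2, -0.1, 71.8]
contact_force: [-6.6, -0.1, 15.3]
width: 0.0128
[ 0.04520725  1.25115234 -0.09789488] [-6.58006583 -0.07362268 15.33922127]
```

```bash
python3 -m crank '[0,0,0,0,0,0.8,0, 0,0,0,0,0,0.8,0, 0,0,0,0,0,0.8,0, 0,0,0,0,0,0,0]';python3 -m crank '[0,0,0,0,0,0.8,0, 0,0,0,0,0,0.8,0, 0,0,0,0,0,0.8,0, 0,0,0,0,0,0,0]'; python3 -c "
from h import *
s=state();print(s['torque'],s['contact_force'])"
```

```text
time: 27.1
ee_pos: [0.5802, 0.0589, 0.0704]
ee_rot: [-90.2, -0.1, 52.6]
contact_force: [-7.0, -1.8, 14.6]
width: 0.0131
time: 27.6
ee_pos: [0.5802, 0.0584, 0.0704]
ee_rot: [-90.2, -0.1, 33.4]
contact_force: [-5.9, -2.3, 15.8]
width: 0.0131
[-0.68378338  1.25392529  0.0911009 ] [-5.93172121 -2.33696246 15.83874734]
```

```bash
python3 -m crank '[0,0,0,0,0,0.8,0, 0,0,0,0,0,0.8,0, 0,0,0,0,0,0.6,0, 0,0,0,0,0,0,0]';python3 -c "
from h import *
s=state();print(s['torque'],s['contact_force'])"; python3 -m crank '[0,0,0,0,0,0.4,0, 0,0,0,0,0,0,0]'; python3 -c "
from h import *
s=state();print(s['torque'],s['contact_force'])"
```

```text
time: 28.1
ee_pos: [0.5798, 0.0581, 0.0704]
ee_rot: [-90.1, -0.1, 15.9]
contact_force: [-7.4, -4.3, 15.9]
width: 0.0128
[-0.85946121  1.54928062  0.01681634] [-7.35971606 -4.29328865 15.85056396]
time: 28.35
ee_pos: [0.5794, 0.0581, 0.0703]
ee_rot: [-90.1, -0.1, 12.7]
contact_force: [-8.0, -3.9, 16.9]
width: 0.013
[-0.89225097  1.67017907  0.1179305 ] [-8.047568   -3.94873601 16.92019489]
```

```bash
python3 -m crank '[0,0,0,0,0,0.3,0, 0,0,0,0,0,0,0]'; python3 -c "
from h import *
s=state();print(s['torque'],s['ee_rot'])"; python3 -m crank '[0,0,0,0,0,0.3,0, 0,0,0,0,0,0,0]'; python3 - <<'E'
from h import *
s=state();print(s['torque'],s['ee_rot'],s['contact_force'])
s=snapshot('wrist');save(s,'w11');C=cloud(s);h=cv2.cvtColor(s['pixels'],cv2.COLOR_RGB2HSV)
m=((cv2.inRange(h,(105,120,40),(128,255,255))|cv2.inRange(h,(20,110,110),(35,255,255)))>0)&(abs(C[...,2]-.1215)<.005)&(np.hypot(C[...,0]-.578,C[...,1]-.058)<.04)
v,u=np.nonzero(m);zt=np.median(C[m][:,2]);P=np.array([onplane(s,a,b,zt)[:2] for a,b in zip(u,v)])*1000;print(zt,cv2.minAreaRect(P.astype(np.float32)))
E
```

```text
time: 28.6
ee_pos: [0.5792, 0.0582, 0.0703]
ee_rot: [-90.1, -0.1, 10.3]
contact_force: [-9.7, -4.7, 16.9]
width: 0.0129
[-0.82444217  1.9177224   0.07572345] [-9.01019042e+01 -6.01279769e-02  1.02984916e+01]
time: 28.85
ee_pos: [0.579, 0.0582, 0.0703]
ee_rot: [-90.1, -0.0, 7.9]
contact_force: [-10.4, -4.2, 17.6]
width: 0.0127
[-0.85893172  2.09659886  0.12577595] [-9.00967093e+01 -4.29892916e-02  7.91119331e+00] [-10.3735663   -4.24285471  17.64711455]
0.12115092478127149 ((578.71923828125, 59.73420715332031), (13.773234367370605, 40.196163177490234), 7.561343193054199)
```

View pics/w11.png

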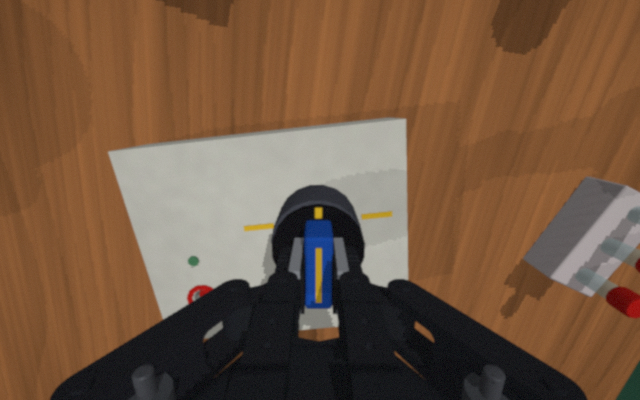

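The wing stands about 96° clockwise of the slots, measured both by the tool yaw and in the picture, where the dashes are at (258,227) and (377,215). Its top is at 0.1212, so the foot is at 0.0567, fully down. The text gives about 89°, so I check the stop with the torque of the last joint.

```bash
R='import sys
from h import *
s=state();print("j6",s["effort"][5].round(3),"tz",s["torque"][2].round(3),"yaw",s["ee_rot"][2].round(2),"F",s["contact_force"].round(1))'
python3 -c "$R"; python3 -m crank '[0,0,0,0,0,0,0]'>/dev/null; python3 -c "$R"
python3 -m crank '[0,0,0,0,0,-0.5,0, 0,0,0,0,0,0,0]'>/dev/null; python3 -c "$R"
python3 -m crank '[0,0,0,0,0,-0.5,0, 0,0,0,0,0,0,0]'>/dev/null; python3 -c "$R"
python3 -m crank '[0,0,0,0,0,-0.5,0, 0,0,0,0,0,0,0]'>/dev/null; python3 -c "$R"
```

```text
j6 0.227 tz 0.158 yaw 7.93 F [-10.4  -4.   18.6]
j6 0.183 tz 0.203 yaw 7.93 F [-9.8 -4.1 16.4]
j6 -0.228 tz 0.047 yaw 11.96 F [-9.1 -3.7 18.1]
j6 -0.23 tz 0.034 yaw 15.96 F [-9.2 -4.8 17.4]
j6 -0.233 tz 0.028 yaw 19.96 F [-9.8 -3.8 17.8]
```

```bash
R='import sys
from h import *
s=state();print("j6",s["effort"][5].round(3),"tz",s["torque"][2].round(3),"yaw",s["ee_rot"][2].round(2),"F",s["contact_force"].round(1))'
python3 -m crank '[0,0,0,0,0,0.5,0, 0,0,0,0,0,0,0]'>/dev/null; python3 -c "$R"
python3 -m crank '[0,0,0,0,0,0.5,0, 0,0,0,0,0,0,0]'>/dev/null; python3 -c "$R"
python3 -m crank '[0,0,0,0,0,0.25,0, 0,0,0,0,0,0,0]'>/dev/null; python3 -c "$R"
python3 -m crank '[0,0,0,0,0,0.25,0, 0,0,0,0,0,0,0]'>/dev/null; python3 -c "$R"
python3 -m crank '[0,0,0,0,0,0.25,0, 0,0,0,0,0,0,0]'>/dev/null; python3 -c "$R"
python3 -m crank '[0,0,0,0,0,0.25,0, 0,0,0,0,0,0,0]'>/dev/null; python3 -c "$R"
```

```text
j6 0.352 tz 0.092 yaw 15.87 F [-9.7 -4.1 17. ]
j6 0.355 tz 0.062 yaw 11.87 F [-9.  -3.4 18.4]
j6 0.21 tz 0.064 yaw 9.89 F [-9.5 -4.3 18.4]
j6 0.33 tz 0.17 yaw 7.91 F [-9.4 -3.8 17.8]
j6 0.45 tz 0.304 yaw 5.93 F [-10.5  -4.4  18.3]
j6 0.579 tz 0.435 yaw 3.95 F [-10.1  -4.2  18.4]
```

```bash
python3 -m crank '[0,0,0,0,0,-0.25,0, 0,0,0,0,0,0,0, 0,0,0,0,0,0,0]'; python3 - <<'E'
from h import *
s=state();print(s['torque'],s['ee_pos'],s['ee_rot'],s['contact_force'],s['width'])
s=snapshot('wrist');C=cloud(s);h=cv2.cvtColor(s['pixels'],cv2.COLOR_RGB2HSV)
m=((cv2.inRange(h,(105,120,40),(128,255,255))|cv2.inRange(h,(20,110,110),(35,255,255)))>0)&(abs(C[...,2]-.1215)<.005)&(np.hypot(C[...,0]-.578,C[...,1]-.058)<.04)
v,u=np.nonzero(m);zt=np.median(C[m][:,2]);P=np.array([onplane(s,a,b,zt)[:2] for a,b in zip(u,v)])*1000;print('wing',zt,cv2.minAreaRect(P.astype(np.float32)))
for n in ['scene','side']:
    s=snapshot(n)
    for t,c,mm in blobs(s,(4,170,110),(14,255,255),20): print(n,'stylus',t)
    if n=='scene':
        for t,c,mm in blobs(s,(105,150,60),(125,255,255),100)+blobs(s,(0,170,80),(4,255,255),30): print(t,c)
E
```

```text
time: 31.65
ee_pos: [0.5789, 0.0583, 0.0703]
ee_rot: [-90.1, -0.0, 5.9]
contact_force: [-10.3, -3.8, 18.4]
width: 0.0128
[-0.81942051  2.10690393  0.31049961] [0.57885772 0.05827286 0.07030269] [-9.00925383e+01 -3.21629279e-02  5.94908550e+00] [-10.33932834  -3.81458628  18.41317778] 0.012811514590725659
wing 0.12115996504546994 ((578.5181274414062, 60.04058837890625), (14.190591812133789, 40.652923583984375), 5.820443153381348)
scene stylus [164, 212, 12, 21, 109]
[204, 288, 38, 50, 678] [223.0, 315.6]
[399, 225, 8, 9, 54] [402.4, 228.8]
[388, 229, 7, 9, 55] [391.0, 233.0]
[376, 233, 8, 10, 56] [379.6, 237.5]
side stylus [357, 287, 6, 25, 74]
```

Everything holds: the cartridge is pressed fully down and hard against its stop, the stylus is home, and the slide box and tubes have not moved.

```bash
python3 -c "
from workcell import sign_off
print(sign_off())"
```

```text
the job is handed in; nothing more can be done
None
```

I finished the job and handed it in at about 31.8 s. Every step was done in the order asked.

- **Reset button:** I pressed it with the stylus tip until the force jumped from about 3 N to 13 N. The tip was then 40 mm above the bench, against 41 mm expected for fully pressed. I had no separate sign that the fault cleared: the green light beside the button was not clearly different in the one spot I compared.
- **Stylus:** it is back in its stand. It met the bottom with 5 N at the same height as at pick-up, and the scene camera shows it exactly as at the start.
- **Cartridge:** it is still gripped and pushed down with about 18 N. The top of the wing is 121 mm above the bench, which puts the foot 31 mm below the mouth, fully down.
- **Twist:** the cartridge is hard against its stop, because the torque rose steadily over the last few degrees, and it still read 0.3 N m when I handed in.
- **Slide box and tube block:** the scene camera shows them where they were at the start. I did not measure the amber jar again at the end, but the arm never went near it.

Two checks disagreed:
- **Fingertips:** they sit about 30 mm short of the reported tool position. The first grip on the wing closed on air just above it. I measured the fingertip height in the images, went lower and gripped it, and nothing was disturbed.
- **Turn angle:** it reads about 98° from the slots, against 89° expected. I put the extra down to give in the grip and the stop.

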